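Set the blue regulator knob to its mark and pull it out to lock

TASK

Two small air regulators stand on the dental counter. On the one with the blue knob, turn the knob until its white pointer stands at the orange mark on its dial, then pull the knob straight up as far as it goes to lock it, and let go. Do not pull it up before it points at the mark, and leave the green knob alone.

Things in the scene. Friction and masses are not known exactly. Their poses are not given: they have to be found in the camera images.
- blue_grip (a point): Grip point on the blue knob's upright axis, 97 mm above the counter pushed in (start), 113 mm fully up. Round ribbed cap, 43 mm diameter, top 16 mm above this point; under it a black skirt, 58 mm diameter, top 24 mm below this point. Turns against 0.05 N m friction and stays put; needs 0.5 to 1.4 rad anticlockwise from above. Slides up 16 mm to a stop against 4 N friction and stays up.
- blue_pointer (a point): Point turning and rising with the blue knob, 40 mm from its axis in the direction of its white pointer, 24 mm below blue_grip. The white pointer, 7 mm wide, lies on the black skirt and ends 35 mm from the axis; a white line on the cap's top runs the same way. The knob sits on a fixed white box 120 x 120 x 60 mm high.
- blue_mark (a point): Centre of the orange mark, a block 14 x 11 x 5 mm on the dark grey dial disc (96 mm diameter, fixed) around the blue knob, 40 mm from the knob's axis, 65 mm above the counter. Its direction from the axis is the one the pointer must take. The other regulator's dial has a like mark, of no concern here.
- green_pointer (a point): The same pointer point on the other regulator, alike but with a green knob: 40 mm from that knob's axis, 73 mm above the counter. It must not be moved.
Mind the look-alikes: they are no part of the job. Leave any yellow look-alike of the part that bears blue_grip alone.

How it is judged:
On the way:
1. the blue knob, still pushed in, points at the orange mark (horizontal distance between blue_pointer and blue_mark below 0.008 m and height (world z) of blue_grip below 0.101 m), for 0.2 s.
At the end, for the whole second after the job is handed in: The blue knob's pointer point is within 8 mm horizontally (about 11 degrees) of the orange mark's centre, the knob is up by at least 11 of its 16 mm (blue_grip higher than 108 mm), and the green pointer is within 7 mm of where it was (horizontal distance between blue_pointer and blue_mark below 0.008 m and height (world z) of blue_grip above 0.108 m and distance of green_pointer from where it was at the start of the episode below 0.007 m); the robot touches nothing.
It fails at once if the blue knob is pulled up (by more than 7 mm) while it points more than 12 mm (about 17 degrees) away from the mark (height (world z) of blue_grip above 0.104 m and horizontal distance between blue_pointer and blue_mark above 0.012 m).
It fails at once if the green knob is turned or pulled by more than 7 mm at its pointer (distance of green_pointer from where it was at the start of the episode above 0.007 m).
It also fails if it takes over 35 s, if anything falls off the work surface, if the arm or the gripper's body presses on something with over 40 N, if the wrist force passes 120 N, or if a joint passes its speed limit or range.

ROBOT

A 6-joint arm with a two-finger parallel gripper is mounted at the origin on the work surface. World frame = base frame: x ahead of the robot, y to its left, z up, the work surface at z = 0. Lengths are in m, angles in rad, forces in N, time in s.
With the tool pointing down it reaches from about 0.3 to 0.775 m from the base axis. Payload 14.6 kg.
Tool frame: the origin (TCP) lies at the very end of the fingers, on their centre line; the grasp point (between the pads) lies 19 mm behind it; z points along the fingers, y is the line along which they close (so a half turn about z gives the same grasp; the last joint's range is limited). The gripper opens to 94 mm and grips with 3 to 60 N. Pads are 16 mm wide; open, the fingers measure 119 mm over their backs; the gripper's body (75 mm by 177 mm) begins 78 mm behind the grasp point.
Start: joints at [-1.261, 0.3, 1.521, -0, 1.321, -0.067], TCP at [0.202, -0.511, 0.177] pointing down, gripper open.
Joint ranges: [-3.03, 3.03], [-0.79, 2.21], [0.23, 2.52], [-1.04, 4.18], [0, 3.07], [-2.55, 2.55]. Speed limits (rad/s): [2.22, 2.22, 2.57, 3.14, 3.14, 3.14].

INTERFACE

Orientations are given as [roll, pitch, yaw] about the fixed x, y, z axes, in that order (R = Rz(yaw) Ry(pitch) Rx(roll)).
In Python, from station import telemetry, cams, hand_in, nets gives the robot as it stands.
- The arm moves only by the tool move_arm, never from a script. Its argument "increments" is a list of rows, each a list of 4 numbers: the shift along the tool's x, y, z in m, then the turn about the tool's z in rad. In form: [[tx, ty, tz, roll], ...]. A call has 1 to 20 rows; each row shifts and turns the commanded pose from where the row before left it, along the tool's axes as they then stand; what a row does not reach is not made up. A row lasts 1/8 s, in which the tool goes at most 62.5 mm and 10.7 degrees, less where a joint would pass 70% of its speed; a pose out of reach is approached as far as the arm can. A call is refused whole if a number of a shift passes 0.0625 or a number of a turn 0.188, either way. A call with a gripper value outside its range is refused whole. "grip" is the opening, from 0 (shut) to 1 (fully open), set as the call begins (left out, the last holds). The fingers move at their own pace and stop on an object; "force" is the grip in N (left out, the last holds). Time passes only in rows, so rows that do not move let the fingers close. It gives the time, the measured TCP pose, the force, the opening and the grip force at its end, in the units of the state.
- telemetry.get_obs(): the state, without advancing time (a new reading comes with each control period).
- cams.camera(name): name is "scene" or "top" or "wrist"; returns the picture (480x640x3 uint8, blue, green, red); there is no depth.
- cams.camera_model(name): a dict with "intrinsics" (3x3 intrinsics, pixels), "k1" (the pictures are not rectified: a ray, as slopes to the right and down, at radius r is drawn at 1 + k1 r^2 times it, then the intrinsics apply), "xyz" and "attitude" of the camera in the world; the wrist camera has in their place "T_tool_cam" (4x4, takes a point from camera to tool coordinates, whose origin is the TCP and whose axes are the flange's). Camera axes: x right, y up, looking along -z (the intrinsics and any distortion apply to the point x, -y, -z); pixel columns grow to the right and rows downward; lengths in m; the calibration is good to about 2 mm. A picture is of the moment at which its call begins: read the wrist's pose just before it. camera_model takes no time and is no camera call.
- hand_in(): hands the job in; it is judged then, once.
Trained networks look in the newest picture that a camera, given by its name, has taken for a name from the list of things; names that differ only in an ending like _2 or _b are one class to them, and where a whole thing is asked for, a point or a joint stands for the part that bears it (a point fixed in the world has none). Each returns a list of dicts, best first, with "conf" (0 to 1); they miss things now and then, are a little off and sometimes report something else, mostly with a low value. They report only what shows in the picture. A call takes as long as a camera call. They do not tell look-alikes from the thing itself.
- nets.search_frame(camera, query): "extent" ([left, top, right, bottom] in pixels, round what is visible of it).
- nets.mark_of(camera, query): "centre" ([column, row] in pixels: a listed point, or the origin of a listed thing).
The state is a dict: "time_s": time; "qpos": joint angles; "joint_vel": joint speeds; "tau": joint torques, N m; "ee_pos": TCP position; "eef_rot": TCP orientation; "force": force on the tool from outside, world axes, zero at the start; "moment": the same for the moment, N m; "grip_width": finger opening in m; "grip_force": force on a finger pad.
Only numpy, scipy, OpenCV 4.12 (cv2) and the standard library are available. Lean on these libraries where they do the work, as an engineer would, in place of code of your own. Each camera call takes 0.05 s, during which the arm holds its last target. There are 200 camera calls.

## Working session

There is one attempt and no reset: what is moved stays moved. The work goes in short steps, Python scripts to look and compute and a tool call to move; the robot and the scene stay as the last step left them, time stands still between calls to the robot, and variables do not carry over. Pictures are saved under pics/ and viewed, at most 10 in all, crops included, and the job is handed in when it is done.

Besides the shell and the picture viewer there is one more tool, called after ">>>" as a command line: name --pt "numbers of a row" for each row, then --argument value for the rest. move_arm: Moves the arm, as the interface text tells. Its arguments: {"type":"object","properties":{"increments":{"type":"array"},"grip":{"type":"number"},"force":{"type":"number"}},"required":["increments"]}

```bash
mkdir -p pics; cat > h.py <<'E'
import numpy as np, cv2
from scipy.spatial.transform import Rotation as R
from station import telemetry, cams, hand_in, nets
def pose(name,obs=None):
    m=cams.camera_model(name)
    if 'T_tool_cam' in m:
        o=obs or telemetry.get_obs(); T=np.eye(4); T[:3,:3]=R.from_euler('xyz',o['eef_rot']).as_matrix(); T[:3,3]=o['ee_pos']
        T=T@np.array(m['T_tool_cam']); return m,T[:3,:3],T[:3,3]
    a=np.array(m['attitude']); 
    return m,(a if a.shape==(3,3) else R.from_euler('xyz',a).as_matrix()),np.array(m['xyz'])
def ray(name,px,obs=None):
    m,Rm,t=pose(name,obs); K=np.array(m['intrinsics'])
    u=cv2.undistortPoints(np.array([[px]],float),K,np.array([m['k1'],0,0,0.]))[0,0]
    return t,Rm@np.array([u[0],-u[1],-1])
def atz(name,px,z,obs=None):
    t,d=ray(name,px,obs); return t+d*(z-t[2])/d[2]
E
python3 - <<'E'
from h import *
print(cams.camera_model('top')); print(cams.camera_model('wrist'))
for c in ('scene','top'):
    im=cams.camera(c); cv2.imwrite(f'pics/{c}0.png',im)
    for q in ('blue_grip','blue_pointer','blue_mark','green_pointer'): print(c,q,[(np.round(d['centre']),round(d['conf'],2)) for d in nets.mark_of(c,q)])
print(telemetry.get_obs())
E
```

```text
{'intrinsics': array([[598.62843189,   0.        , 319.10222853],
       [  0.        , 598.62843189, 233.31362217],
       [  0.        ,   0.        ,   1.        ]]), 'k1': 0.007480441792105794, 'xyz': array([ 0.46502053, -0.11079141,  1.20521805]), 'attitude': array([ 0.05512435,  0.01860899, -1.59836202])}
{'intrinsics': array([[381.91474733,   0.        , 315.34703281],
       [  0.        , 381.91474733, 243.21433657],
       [  0.        ,   0.        ,   1.        ]]), 'k1': -0.04580913093521091, 'T_tool_cam': array([[-9.22553347e-04,  9.62991318e-01,  2.69530833e-01,
         7.91268551e-02],
       [ 9.99998891e-01,  1.20347055e-03, -8.77003067e-04,
        -5.58839307e-04],
       [-1.16891876e-03,  2.69529725e-01, -9.62991361e-01,
        -2.07428475e-01],
       [ 0.00000000e+00,  0.00000000e+00,  0.00000000e+00,
         1.00000000e+00]])}
scene blue_grip [(array([299., 229.]), 0.92), (array([146., 225.]), 0.62), (array([413., 226.]), 0.23)]
scene blue_pointer [(array([156., 248.]), 0.93), (array([297., 250.]), 0.85)]
scene blue_mark [(array([319., 249.]), 0.56)]
scene
[... 284 characters left out ...]
(array([330., 223.]), 0.23)]
{'time_s': 0.5, 'qpos': array([-1.26062219e+00,  2.99950710e-01,  1.52103325e+00,  3.14733279e-05,
        1.32070615e+00, -6.66009073e-02]), 'joint_vel': array([ 0.00112212, -0.00066997, -0.00058429,  0.00016216,  0.00110423,
        0.00010606]), 'tau': array([ 7.95390770e-05, -5.31343675e+01, -3.52743351e+01,  7.08387606e-02,
        2.14649504e-02, -1.80299457e-05]), 'ee_pos': array([ 0.20235463, -0.51139165,  0.17720367]), 'eef_rot': array([-3.14149744e+00, -3.69117500e-05,  3.76767248e-01]), 'force': array([ 0.06904593,  0.10300861, -0.93929635]), 'moment': array([ 0.00026294, -0.00036301, -0.00653036]), 'grip_force': 0.0, 'grip_width': 0.09416925669763271}
```

View pics/top0.png

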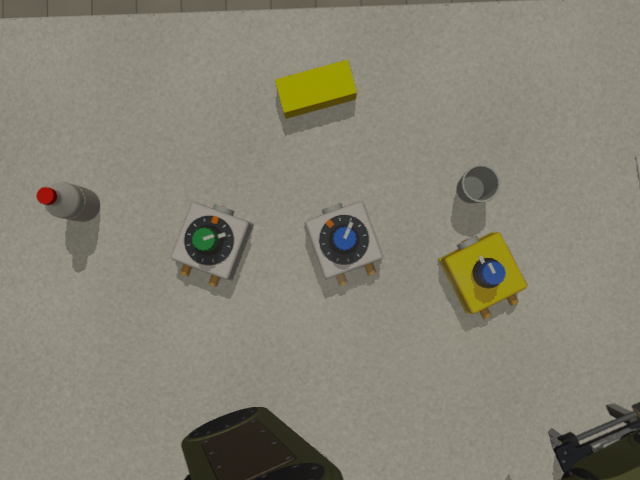

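View pics/scene0.png

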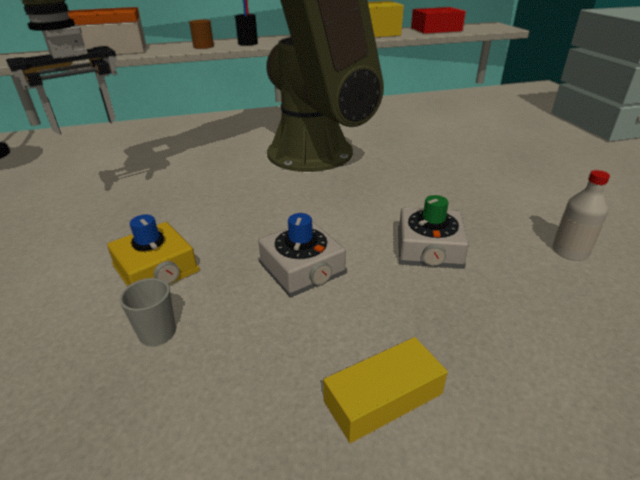

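The top view shows three candidates:
- Blue knob on a white box with a dial and an orange mark, at (345,240).
- Blue knob on a yellow box with no dial, at (490,272). This is the look-alike.
- Green knob on a white box, at (204,239).

I choose (345,240), the white box with the orange mark at (330,223) and the pointer towards (351,225). Next I check it in one close crop.

```bash
python3 - <<'E'
from h import *
im=cv2.imread('pics/top0.png')
cv2.imwrite('pics/crop.png',cv2.resize(im[195:290,295:395],None,fx=6,fy=6,interpolation=cv2.INTER_CUBIC))
hsv=cv2.cvtColor(im,cv2.COLOR_BGR2HSV)
def blob(lo,hi,x0,y0,x1,y1):
    m=cv2.inRange(hsv,lo,hi)[y0:y1,x0:x1]; n,l,s,c=cv2.connectedComponentsWithStats(m); 
    i=1+np.argmax(s[1:,4]); return c[i]+[x0,y0],s[i]
b,s=blob((105,120,60),(125,255,255),310,205,385,275); print('blue',b,s)
o,s2=blob((5,150,100),(16,255,255),310,205,345,240); print('orange',o,s2)
c=atz('top',b,0.112); mk=atz('top',o,0.067); print(c,mk,mk-c,np.linalg.norm((mk-c)[:2]),np.degrees(np.arctan2(*(mk-c)[1::-1])))
print('green',atz('top',(204,239),.113))
print('yellow',atz('top',(490,272),.113))
E
```

```text
blue [343.87660668 238.89974293] [ 23  22  24  24 389]
orange [329.3255814 223.3255814] [16 15  8  8 43]
[ 0.51438165 -0.13708463  0.112     ] [ 0.54689779 -0.11135122  0.067     ] [ 0.03251614  0.02573342 -0.045     ] 0.041466950805790555 38.358249768076526
green [0.52143558 0.11905581 0.113     ]
yellow [ 0.44687379 -0.39951669  0.113     ]
```

View pics/crop.png

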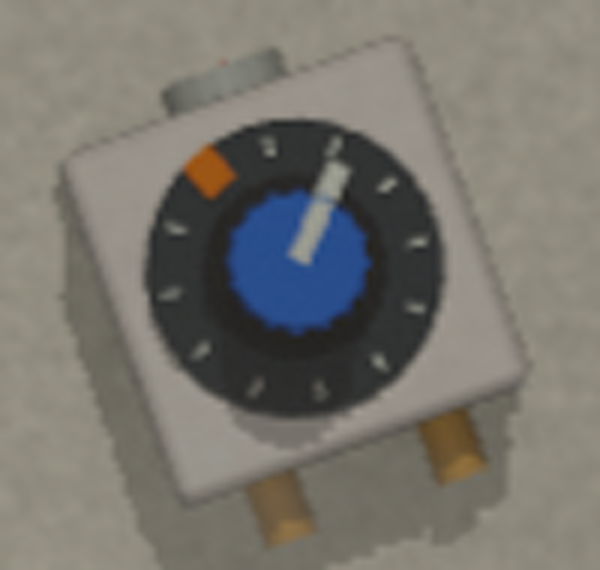

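The crop confirms the choice: a blue cap at (297,262) on a white box with a dark dial, the pointer up-right at (340,170) and the orange mark at (211,172). It needs about 63° anticlockwise. Now I move above it.

>>> move_arm --pt "0.018 -0.01 -0.005 0" --pt "0.036 -0.0195 -0.005 0" --pt "0.036 -0.0195 -0.005 0" --pt "0.036 -0.0195 -0.005 0" --pt "0.036 -0.0195 -0.005 0" --pt "0.036 -0.0195 -0.005 0" --pt "0.036 -0.0195 -0.005 0" --pt "0.036 -0.0195 -0.005 0" --pt "0.036 -0.0195 -0.005 0" --pt "0.036 -0.0195 -0.005 0" --pt "0.036 -0.0195 -0.005 0" --pt "0.036 -0.0195 -0.005 0" --pt "0.014 -0.0085 0 0" --pt "0 0 0 0" --pt "0 0 0 0" --grip 1

```text
time_s: 2.38
ee_pos: [0.5139, -0.1379, 0.2372]
eef_rot: [-3.142, 0.0, 0.376]
force: [-0.3, 0.1, -0.4]
grip_width: 0.0942
grip_force: 0.0
```

```bash
cat > m.py <<'E'
from h import *
import sys
def measure(tag,dz=0):
    o=telemetry.get_obs(); im=cams.camera('wrist'); cv2.imwrite(f'pics/{tag}.png',im)
    print('t',o['time_s'],'tcp',np.round(o['ee_pos'],4),np.round(o['eef_rot'],3),'w',o['grip_width'])
    hsv=cv2.cvtColor(im,cv2.COLOR_BGR2HSV)
    def blobs(lo,hi,z,amin):
        n,l,s,c=cv2.connectedComponentsWithStats(cv2.inRange(hsv,lo,hi))
        return [(s[i,4],np.round(c[i]),np.round(atz('wrist',c[i],z,o),4)) for i in range(1,n) if s[i,4]>amin]
    print('blue',blobs((105,120,50),(125,255,255),.113+dz,300)); print('orange',blobs((5,150,80),(16,255,255),.0675,60))
    for q in ('blue_grip','blue_pointer','blue_mark'):
        z={'blue_grip':.097+dz,'blue_pointer':.073+dz,'blue_mark':.065}[q]
        print(q,[(np.round(d['centre']),round(d['conf'],2),np.round(atz('wrist',d['centre'],z,o),4)) for d in nets.mark_of('wrist',q)])
if __name__=='__main__': measure(sys.argv[1],float(sys.argv[2]) if len(sys.argv)>2 else 0)
E
python3 m.py w1
```

```text
t 2.375 tcp [ 0.5139 -0.1379  0.2372] [-3.142  0.     0.376] w 0.0942324031427013
blue [(np.int32(1789), array([315., 222.]), array([ 0.519 , -0.1354,  0.113 ])), (np.int32(495), array([512., 359.]), array([ 0.4606, -0.371 ,  0.113 ]))]
orange [(np.int32(211), array([90., 77.]), array([0.5622, 0.1079, 0.0675])), (np.int32(180), array([303., 176.]), array([ 0.5482, -0.111 ,  0.0675]))]
blue_grip [(array([315., 221.]), 0.9, array([ 0.5167, -0.1365,  0.097 ])), (array([526., 371.]), 0.56, array([ 0.4472, -0.406 ,  0.097 ]))]
blue_pointer [(array([345., 190.]), 0.94, array([ 0.5517, -0.1537,  0.073 ])), (array([516., 327.]), 0.85, array([ 0.4829, -0.3866,  0.073 ]))]
blue_mark [(array([304., 176.]), 0.63, array([ 0.548 , -0.1121,  0.065 ]))]
```

View pics/w1.png

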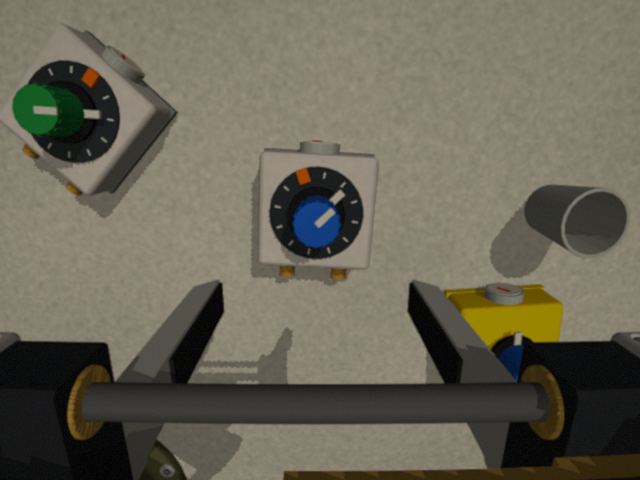

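The wrist view shows the target knob at (315,222), the orange mark at (303,176) and the pointer at (345,190). The axis comes out at about (0.5155, -0.1365), the mark at 37.6° and the pointer at -25.4°, so the turn is about 1.10 rad. Next I descend and grip.

>>> move_arm --pt "0.002 -0.001 0.01 0" --pt "0 0 0.02 0" --pt "0 0 0.02 0" --pt "0 0 0.02 0" --pt "0 0 0.02 0" --pt "0 0 0.02 0" --pt "0 0 0.02 0" --pt "0 0 0.016 0" --pt "0 0 0.01 0" --pt "0 0 0 0" --pt "0 0 0 0" --grip 1

```text
time_s: 3.95
ee_pos: [0.5164, -0.1357, 0.0818]
eef_rot: [3.141, -0.001, 0.377]
force: [-0.4, 0.4, 1.1]
grip_width: 0.0936
grip_force: 0.0
```

>>> move_arm --pt "0 0 0 0" --pt "0 0 0 0" --pt "0 0 0 0" --pt "0 0 0 0" --pt "0 0 0 0" --pt "0 0 0 0" --pt "0 0 0 0" --pt "0 0 0 0" --grip 0 --force 25

```text
time_s: 4.95
ee_pos: [0.5166, -0.1366, 0.0816]
eef_rot: [3.139, -0.001, 0.377]
force: [2.3, -6.3, -0.6]
grip_width: 0.0401
grip_force: 25.0
```

```bash
python3 m.py w2; python3 -c "
from h import *
o=telemetry.get_obs(); print(o['force'],o['moment'],o['grip_force'],o['qpos'])"
```

```text
t 4.95 tcp [ 0.5166 -0.1366  0.0816] [ 3.139e+00 -1.000e-03  3.770e-01] w 0.040051008827957556
blue [(np.int32(5785), array([315., 289.]), array([ 0.5222, -0.1337,  0.113 ]))]
orange [(np.int32(494), array([295., 207.]), array([ 0.5486, -0.1106,  0.0675]))]
blue_grip [(array([316., 288.]), 0.69, array([ 0.5169, -0.1365,  0.097 ]))]
blue_pointer [(array([367., 226.]), 0.8, array([ 0.5542, -0.1537,  0.073 ]))]
blue_mark [(array([296., 208.]), 0.94, array([ 0.548 , -0.1118,  0.065 ]))]
[ 3.16712969 -6.75163989  0.15718566] [-1.23168485 -0.41782676 -0.02962257] 24.982786774635315 [-3.26428914e-01  3.63664021e-01  1.67208921e+00 -1.28662982e-03
  1.10384488e+00  8.68423243e-01]
```

Gripped at 25 N. I take out the small side load and turn about 1.1 rad anticlockwise, which is negative about the tool's z.

>>> move_arm --pt "0 0.001 0 -0.04" --pt "0 0 0 -0.1" --pt "0 0 0 -0.1" --pt "0 0 0 -0.1" --pt "0 0 0 -0.1" --pt "0 0 0 -0.1" --pt "0 0 0 -0.1" --pt "0 0 0 -0.1" --pt "0 0 0 -0.1" --pt "0 0 0 -0.1" --pt "0 0 0 -0.1" --pt "0 0 0 -0.06" --pt "0 0 0 0" --pt "0 0 0 0" --pt "0 0 0 0"

```text
time_s: 7.02
ee_pos: [0.5163, -0.1369, 0.0815]
eef_rot: [-3.141, 0.001, 1.475]
force: [-2.8, -3.2, 6.1]
grip_width: 0.0408
grip_force: 25.0
```

```bash
python3 m.py w3; python3 - <<'E'
from h import *
cams.camera('top')
for q,z in (('blue_grip',.097),('blue_pointer',.073),('blue_mark',.065)): print(q,[(d['centre'],d['conf'],np.round(atz('top',d['centre'],z),4)) for d in nets.mark_of('top',q)])
E
```

```text
t 7.025 tcp [ 0.5163 -0.1369  0.0815] [-3.141e+00  1.000e-03  1.475e+00] w 0.04081137370391595
blue [(np.int32(5769), array([314., 290.]), array([ 0.5168, -0.1309,  0.113 ]))]
orange [(np.int32(457), array([364., 223.]), array([ 0.5482, -0.11  ,  0.0675]))]
blue_grip [(array([319., 288.]), 0.58, array([ 0.5185, -0.137 ,  0.097 ]))]
blue_pointer [(array([366., 231.]), 0.72, array([ 0.5486, -0.1141,  0.073 ]))]
blue_mark [(array([363., 223.]), 0.64, array([ 0.548, -0.111,  0.065]))]
blue_grip [([489.2, 272.7], 0.95, array([ 0.4454, -0.4022,  0.097 ]))]
blue_pointer [([480.4, 254.0], 0.95, array([ 0.4804, -0.3936,  0.073 ]))]
blue_mark []
```

View pics/w3.png

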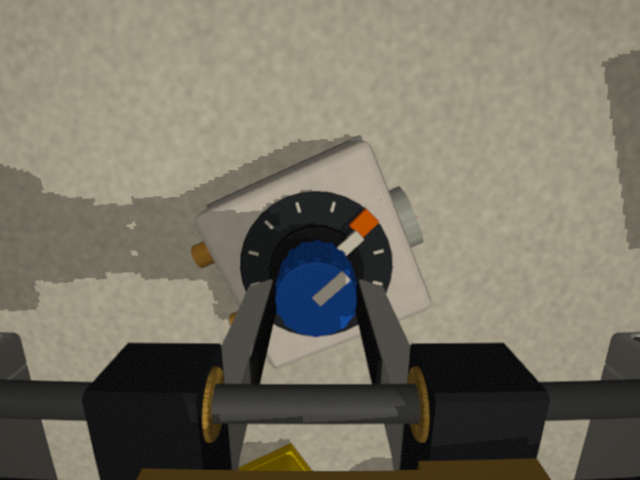

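The wrist view shows the pointer at (350,243) running towards the orange mark at (364,222). It is about 3 mm (4°) short, so I trim by 0.05 rad, settle, then pull up.

>>> move_arm --pt "0 0 0 -0.05" --pt "0 0 0 0" --pt "0 0 0 0" --pt "0 0 0 0"

```text
time_s: 7.92
ee_pos: [0.5163, -0.1369, 0.0815]
eef_rot: [-3.141, 0.001, 1.525]
force: [-3.6, -3.0, 6.1]
grip_width: 0.0408
grip_force: 25.0
```

>>> move_arm --pt "0 0 -0.002 0" --pt "0 0 -0.002 0" --pt "0 0 -0.002 0" --pt "0 0 -0.002 0" --pt "0 0 -0.002 0" --pt "0 0 -0.002 0" --pt "0 0 -0.002 0" --pt "0 0 -0.002 0" --pt "0 0 -0.001 0" --pt "0 0 0 0" --pt "0 0 0 0"

```text
time_s: 9.3
ee_pos: [0.5161, -0.1365, 0.0978]
eef_rot: [-3.141, -0.0, 1.527]
force: [-0.7, -4.6, -9.1]
grip_width: 0.0405
grip_force: 24.9
```

```bash
python3 m.py w4 0.016
```

```text
t 9.3 tcp [ 0.5161 -0.1365  0.0978] [-3.141 -0.     1.527] w 0.04048567649185695
blue [(np.int32(5642), array([315., 289.]), array([ 0.5164, -0.1306,  0.129 ]))]
orange [(np.int32(420), array([363., 221.]), array([ 0.548 , -0.1104,  0.0675]))]
blue_grip [(array([314., 290.]), 0.8, array([ 0.5157, -0.1373,  0.113 ]))]
blue_pointer [(array([365., 230.]), 0.56, array([ 0.5464, -0.1116,  0.089 ]))]
blue_mark [(array([365., 218.]), 0.95, array([ 0.5495, -0.1095,  0.065 ])), (array([368., 230.]), 0.23, array([ 0.5514, -0.1171,  0.065 ]))]
```

View pics/w4.png

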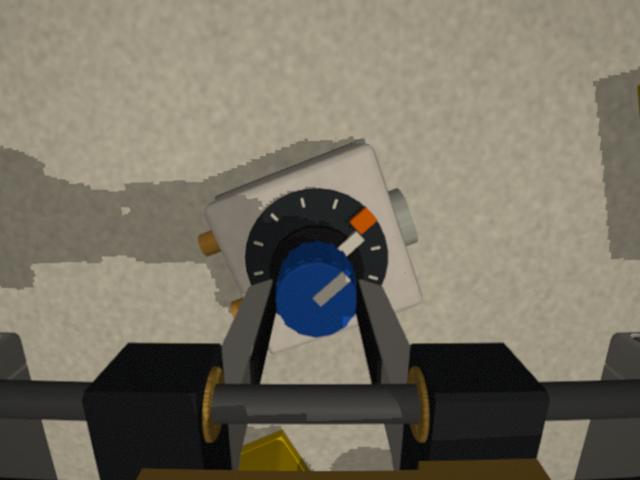

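The cap has kept its place in the grip at (315,289) while the box has receded, so the knob is up. The pointer is at (350,243), in line with the mark at (363,221). I release and back off.

>>> move_arm --pt "0 0 0 0" --pt "0 0 0 0" --pt "0 0 0 0" --pt "0 0 0 0" --pt "0 0 0 0" --pt "0 0 0 0" --pt "0 0 0 0" --pt "0 0 0 0" --grip 1

```text
time_s: 10.5
ee_pos: [0.5165, -0.1366, 0.0982]
eef_rot: [-3.142, 0.0, 1.527]
force: [0.5, -0.5, -0.5]
grip_width: 0.0944
grip_force: 0.0
```

>>> move_arm --pt "0 0 -0.01 0" --pt "0 0 -0.02 0" --pt "0 0 -0.02 0" --pt "0 0 -0.02 0" --pt "0 0 -0.02 0" --pt "0 0 -0.02 0" --pt "0 0 -0.02 0" --pt "0 0 -0.01 0" --pt "0 0 0 0" --pt "0 0 0 0" --pt "0 0 0 0"

```text
time_s: 11.88
ee_pos: [0.5163, -0.1365, 0.2376]
eef_rot: [-3.141, -0.0, 1.527]
force: [-0.4, 0.2, 0.2]
grip_width: 0.0938
grip_force: 0.0
```

```bash
python3 m.py w5 0.016; python3 -c "
import cv2
a=cv2.imread('pics/w5.png'); cv2.imwrite('pics/w5c.png',cv2.resize(a[120:320,200:440],None,fx=3,fy=3))"
```

```text
t 11.875 tcp [ 0.5163 -0.1365  0.2376] [-3.141 -0.     1.527] w 0.09377917232378177
blue [(np.int32(1937), array([315., 230.]), array([ 0.5164, -0.1346,  0.129 ])), (np.int32(1541), array([264., 454.]), array([ 0.4529, -0.3702,  0.129 ]))]
orange [(np.int32(169), array([346., 191.]), array([ 0.5482, -0.1107,  0.0675]))]
blue_grip [(array([264., 458.]), 0.94, array([ 0.4484, -0.3912,  0.113 ])), (array([314., 227.]), 0.55, array([ 0.5157, -0.1358,  0.113 ]))]
blue_pointer [(array([294., 429.]), 0.95, array([ 0.4812, -0.3751,  0.089 ])), (array([348., 195.]), 0.9, array([ 0.5482, -0.1118,  0.089 ]))]
blue_mark []
```

View pics/w5c.png

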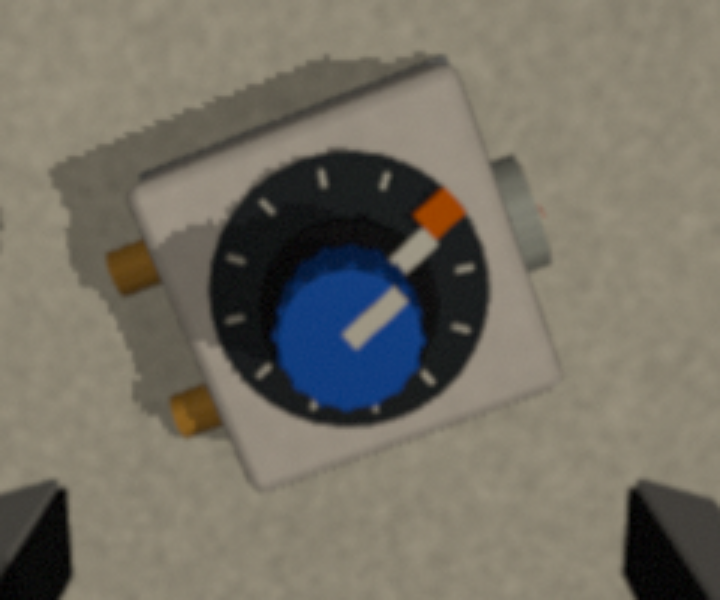

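The crop shows the pointer (415,250) in line with the orange mark (440,213), about 1 mm apart by measurement. The knob stays raised and the fingers are clear, so I hand in.

```bash
python3 -c "
from h import *
print(hand_in())"
```

```text
the job is handed in; nothing more can be done
None
```

The blue knob was turned to within about 1 mm of the orange mark by camera measurement, pulled up about 16 mm and released; the green knob was never approached, and the job is handed in at about 12 s (no verdict was returned).

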